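# Seat and clamp the rack-stop pin

### The arm

A 6-joint arm with a two-finger parallel gripper is mounted at the origin on a cart in front of the work surface, level with it; the furniture and walls round the work are solid. World frame = base frame: x ahead of the robot, y to its left, z up, the work surface at z = 0. Lengths are in mm, angles in degrees, forces in N, time in s.
With the tool pointing down it reaches from about 350 to 850 mm from the base axis. Payload 8.1 kg.
Tool frame: the origin (TCP) lies midway between the tips of the shut fingers; the grasp point (between the pads) lies 19 mm behind it (r.grasp_offset is the distance from the TCP to the grasp point, in mm); z points along the fingers, x is the direction in which the jaws open and shut, and the axes are right-handed (so a half turn about z gives the same grasp; the last joint's range is limited). The gripper opens to 85 mm and grips with 20 to 120 N. Pads are 22 mm wide; open, the fingers measure 114 mm over their backs; the gripper's body (76 mm by 85 mm) begins 54 mm behind the grasp point. The pads swing forward as they close: fully open they stand 13 mm farther back than shut.
Start: joints at [71.654, 7.471, 85.268, -0, 87.261, -4.893], TCP at [139.567, 583.546, 231.292] pointing down, gripper open.
Joint ranges: [-169.43, 169.43], [-51.17, 129.36], [1.28, 143.12], [-76.62, 256.62], [0, 156.53], [-152.29, 152.29]. Speed limits (degrees/s): [136.94, 136.94, 159.86, 180, 180, 180].

### API

Orientations are given as [roll, pitch, yaw] about the fixed x, y, z axes, in that order (R = Rz(yaw) Ry(pitch) Rx(roll)).
In Python, from bench import r, optics, hand_in gives the robot as it stands.
- The arm moves only by the shell command python3 -m pendant 'ROWS' [FORCE]. ROWS is JSON, a list of rows, each a list of 5 numbers: the opening, from 0 (shut) to 1 (fully open), then the shift along the tool's x, y, z in mm, then the turn about the tool's z in degrees. A call has 1 to 10 rows; each row shifts and turns the commanded pose from where the row before left it, along the tool's axes as they then stand; what a row does not reach is not made up. A row lasts 1/10 s, in which the tool goes at most 50 mm and 8.59 degrees, less where a joint would pass 70% of its speed; a pose out of reach is approached as far as the arm can. A call with a gripper value outside its range is refused whole. The fingers move at their own pace and stop on an object; FORCE is the grip in N (left out, the last holds). Time passes only in rows, so rows that do not move let the fingers close. It gives the time, the measured TCP pose, the force and the opening at its end, in the units of the state.
- r.sense(): the state, without advancing time (a new reading comes with each control period).
- optics.snapshot(name): name is "scene" or "side" or "wrist"; returns (picture, depth): 400x640x3 uint8, blue, green, red; 400x640 float32, mm along the optical axis (not along the pixel's ray), 0 where there is no reading.
- optics.camera_params(name): a dict with "camera_matrix" (3x3 intrinsics, pixels), "eye" and "orientation" of the camera in the world. Camera axes: x right, y down, z forward; pixel columns grow to the right and rows downward; lengths in mm; the calibration is good to about 2 mm. A picture is of the moment at which its call begins: read the wrist's pose just before it. camera_params takes no time and is no camera call; for the wrist camera it gives the pose at the moment of the call.
- hand_in(): hands the job in, once; it reports no verdict.
Trained networks look in the newest picture that a camera, given by its name, has taken for a name from the list of things; names that differ only in an ending like _2 or _b are one class to them, and where a whole thing is asked for, a point or a joint stands for the part that bears it (a point fixed in the world has none). Each returns a list of dicts, best first, with "score" (0 to 1); they miss things now and then, are a little off and sometimes report something else, mostly with a low value. They report only what shows in the picture. A call takes as long as a camera call. They do not tell look-alikes from the thing itself.
- optics.search_frame(camera, query): "at" ([x, y, z] in mm, in world coordinates, good to about 4 mm: the middle of the surface that is visible of it).
The state is a dict: "time": time; "joint_pos": joint angles; "qd": joint speeds; "joint_efforts": joint torques, N m; "tool_pos": TCP position; "tcp_rot": TCP orientation; "ft_force": force on the tool from outside, world axes, zero at the start; "wrist_torque": the same for the moment, N m; "finger_gap": finger opening in mm.
Only numpy, scipy, OpenCV 4.12 (cv2) and the standard library are available. Lean on these libraries where they do the work, as an engineer would, in place of code of your own. Each camera call takes 0.05 s, during which the arm holds its last target. There are 200 camera calls.

### The job

Set up the rack stop: take the blue-headed locating pin out of the orange tube rack, slide its tip along the groove of the aluminium base until it drops into the hidden hole in the groove floor, and seat it upright and fully home. Then let go of it and turn the orange clamp knob clockwise until it stops tight. Leave the tubes in the rack and the bottles where they stand.

Things in the scene. Friction and masses are not known exactly. Their poses are not given: they have to be found in the camera images.
- pin: Loose 60 g locating pin, 80 mm long, hanging upright by its head in a hole of the orange rack with about 1 mm of play. Origin at the tip, z up. Steel shank 12 mm in diameter, 40 mm long, its lowest 5 mm tapering to a flat 6 mm tip; knurled blue head 20 mm in diameter, 40 mm high, above it. In the rack the tip is 10 mm above the bench: lift it 45 mm to clear the rack.
- pin_tip (a point): Centre of the flat tip of the pin (same point as the pin's origin).
- pin_head (a point): Centre of the blue head, 64 mm above the tip and (in the rack) 74 mm above the bench: a good place to grip the pin.
- stop_base: Rack-stop base fixed to the bench: aluminium block 84 mm (x) by 250 mm (y), 38 mm high, origin under its centre. An open groove runs along its y axis (line x = 0) from y = -50 to +50 mm. Groove walls: fixed at x = +7 mm; the other is the movable brass clamp bar, at about x = -8 mm at the start, which the knob closes to x = -6.4 mm.
- groove_mid (a point): Centre of the groove (not the hole), on its flat dark floor, 30 mm above the bench, 8 mm below the block's top. In the floor, on the base's line x = 0 and anywhere from y = -36 to +20 mm, different each time, is one unmarked blind hole, 13.6 mm in diameter with a 1.5 mm chamfer, 22 mm deep: a pin that is home has its tip 8 mm above the bench.
- knob_grip (a point): On the axis of the knurled orange clamp knob, 61 mm above the bench, on the stop base at its y = +102 mm: the place to grip it from above. The knob is a cylinder 38 mm in diameter from 46 to 72 mm above the bench, with a white line on its top.
- clamp_knob (a joint): Angle of the orange clamp knob about the vertical, in rad; it grows as the knob is turned clockwise seen from above, has a firm stop (tight) at 2.0, starts 0.9 to 1.4 rad short of it, turns against a constant friction of 0.05 N m and stays where it is left.
- rack: Orange tube rack, fixed to the bench, 100 mm (x) by 150 mm (y), 50 mm high, origin under its centre. The pin is in its hole at x = +11, y = -33 mm; two tubes stand at its end at y = +55 mm and reach 99 mm above the bench.
- tube_red: Loose capped sample tube (red cap), 16 x 16 x 86 mm, standing in the rack; origin at its lower end. Leave it.
- tube_green: Loose capped sample tube (green cap), 16 x 16 x 86 mm, standing in the rack; origin at its lower end. Leave it.
- black_cap_bottle: Loose white bottle with black cap, 38 mm in diameter, 105 mm high, standing on the bench behind the work; origin under its centre. Leave it.
- white_cap_bottle: Loose white bottle with white cap, 29 mm in diameter, 78 mm high, standing on the bench behind the work; origin under its centre. Leave it.
There are look-alikes about, which are no part of the job. What is meant by the pin is not black, brown or yellow, and is the smaller of those in its own colour.

How it is judged:
By the outcome, as a careful person would: the job done as asked, in the order asked, and still so for the second after the job is handed in, with the robot touching nothing.
It also fails if it takes over 61 s, if anything falls off the work surface, if the arm or the gripper's body presses on something with over 40 N, if the wrist force passes 120 N, or if a joint passes its speed limit or range.

## Working session

There is one attempt and no reset: what is moved stays moved. The work goes in short steps, Python scripts to look and compute and a shell command to move; the robot and the scene stay as the last step left them, time stands still between calls to the robot, and variables do not carry over. Pictures are saved under pics/ and viewed, about 8 in all and at most 12, crops included, and the job is handed in when it is done.

```bash
ls; mkdir -p pics
python3 - <<'E'
from bench import r, optics
import cv2
s=r.sense(); print(s, r.grasp_offset)
for n in ("scene","side"):
    p,d=optics.snapshot(n); cv2.imwrite(f"pics/{n}0.png",p)
    c=optics.camera_params(n); print(n,c)
    for q in ("pin","pin_head","stop_base","clamp_knob","rack","tube_red","groove_mid","knob_grip"):
        try: print(q,[(x["at"],x["score"]) for x in optics.search_frame(n,q)])
        except Exception as e: print(q,e)
E
```

```text
pics
{'time': 0.0, 'joint_pos': array([ 7.16514448e+01,  7.51491798e+00,  8.53317855e+01, -3.96579435e-05,
        8.72614645e+01, -4.89342247e+00]), 'qd': array([ 0.05885796, -0.00812786, -0.02458884, -0.05796073,  0.08808611,
       -0.02206201]), 'joint_efforts': array([ 1.97260670e-03, -5.69417453e+01, -5.00538719e+01, -1.43492643e-04,
        1.51829881e-02, -3.48554261e-05]), 'tool_pos': array([139.41311802, 582.99478487, 230.22239998]), 'tcp_rot': array([-1.79990812e+02,  1.07777108e-01,  7.65448778e+01]), 'ft_force': array([-0.06561852, -0.19150203, -0.00985862]), 'wrist_torque': array([-0.04935221,  0.01042433,  0.03220391]), 'finger_gap': 85.36888666197135} 18.700000000000003
scene {'camera_matrix': array([[451.86135327,   0.        , 312.17200662],
       [  0.        , 451.86135327, 196.81433367],
       [  0.        ,   0.        ,   1.        ]]), 'eye': array([169.77776127, 572.96099345, 456.87243596]), 'orientation': array([-113.38292991,   -1.55259579, -151.99813686])}
pin [([585.8, -257.7, 76.0], 0.78), ([571.9, -387.2, 56.2], 0.56), ([577.3, -324.4, 67.3], 0.55), (
[... 763 characters left out ...]
-23.75835648])}
pin [([571.2, -339.8, 77.9], 0.78), ([436.3, -466.0, 57.7], 0.71), ([486.2, -363.2, 75.9], 0.64), ([586.8, -276.2, 85.1], 0.6), ([570.3, -395.2, 57.9], 0.52)]
pin_head [([587.5, -271.2, 85.9], 0.74), ([564.6, -393.8, 56.5], 0.67), ([441.4, -467.4, 57.9], 0.65), ([482.1, -363.6, 71.9], 0.57), ([570.7, -337.8, 74.8], 0.57), ([482.8, -74.3, 39.9], 0.53)]
stop_base [([699.1, -83.3, 39.1], 0.6), ([485.0, -71.8, 37.2], 0.58)]
clamp_knob [([505.7, 65.6, 59.6], 0.69)]
rack [([458.9, -355.7, 46.2], 0.56), ([699.5, -78.8, 41.4], 0.17)]
tube_red [([489.1, -274.4, 78.4], 0.54)]
groove_mid [([479.7, -73.1, 39.5], 0.61)]
knob_grip [([481.9, -70.4, 34.6], 0.97), ([504.8, 63.2, 62.1], 0.43)]
```

View pics/scene0.png

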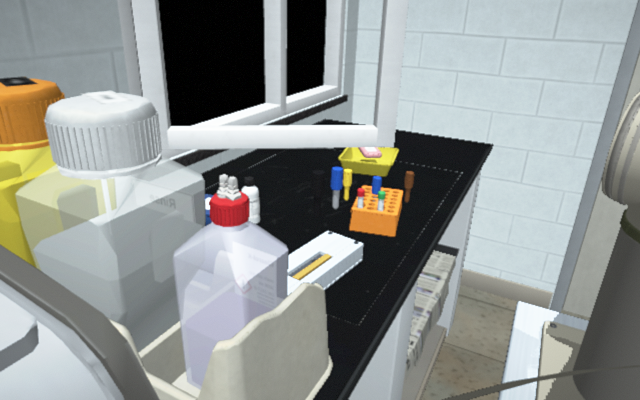

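View pics/side0.png

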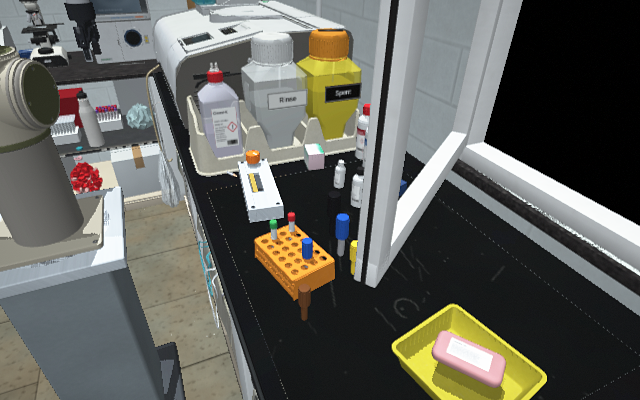

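The scene view shows the base with its brass bar near (312,266), hidden knob, and the orange rack near (376,210). The rack holds a blue head at (377,183), with a larger blue pin standing outside at (336,185). The side view shows the rack at (293,258), its blue head at (307,247), the bigger blue one at (343,228) and the knob at (253,157). A window sash and tall bottles are possible obstacles, so I'll make a height map of what is solid.

```bash
cat > h.py <<'E'
import numpy as np, cv2
from bench import r, optics
from scipy.spatial.transform import Rotation as R
def cam(n):
    c=optics.camera_params(n); return np.array(c["camera_matrix"]),np.array(c["eye"]),R.from_euler("xyz",c["orientation"],degrees=True).as_matrix()
def cloud(n):
    C=cam(n); p,d=optics.snapshot(n); return p,d,pts(d,C),C
def pts(d,C):
    K,e,M=C; v,u=np.indices(d.shape)
    P=np.stack([(u-K[0,2])/K[0,0]*d,(v-K[1,2])/K[1,1]*d,d],-1)@M.T+e
    P[d<=0]=np.nan; return P
def proj(X,C):
    K,e,M=C; q=(np.atleast_2d(X)-e)@M@K.T; return q[:,:2]/q[:,2:]
E
python3 - <<'E'
from h import *
A=[]
for n in("scene","side"):
    p,d,P,C=cloud(n); Q=P.reshape(-1,3); A.append(Q[np.isfinite(Q[:,0])])
    if n=="side":
        for uv in((380,60),(380,150),(375,240),(370,270),(440,180),(500,150),(343,215)): print(uv,P[uv[1],uv[0]].round())
    else:
        for uv in((200,137),(270,137),(350,137),(140,60),(270,60),(385,80),(336,170)): print(uv,P[uv[1],uv[0]].round())
Q=np.concatenate(A); Q=Q[(Q[:,2]>10)&(Q[:,2]<900)]
xs=np.arange(0,1000,50); 
print("max z (cm); rows y from 700 to -650, cols x",xs.tolist())
for y in range(700,-650,-50):
    row=[]
    for x in xs:
        m=(abs(Q[:,0]-x)<25)&(abs(Q[:,1]-y)<25); row.append(f"{Q[m,2].max()/10:3.0f}" if m.sum()>3 else "  .")
    print(f"{y:5d}","".join(row))
print("min z of sash-ish pts >200 in y<250")
for y in range(250,-650,-50):
    m=(abs(Q[:,1]-y)<25)&(Q[:,2]>150)&(Q[:,0]>250)&(Q[:,0]<1000)
    if m.sum()>3: print(y,"x",Q[m,0].min().round(),Q[m,0].max().round(),"z",Q[m,2].min().round(),Q[m,2].max().round())
E
```

```text
(200, 137) [ 895. -234.  151.]
(270, 137) [ 758. -331.  149.]
(350, 137) [ 594. -445.  148.]
(140, 60) [ 991. -166.  328.]
(270, 60) [1059. -799.  266.]
(385, 80) [ 531. -490.  288.]
(336, 170) [ 573. -322.  102.]
(380, 60) [ 506. -519.  457.]
(380, 150) [ 512. -530.  353.]
(375, 240) [ 518. -535.  213.]
(370, 270) [ 517. -533.  155.]
(440, 180) [ 799. -348.  147.]
(500, 150) [nan nan nan]
(343, 215) [ 580. -329.  104.]
max z (cm); rows y from 700 to -650, cols x [0, 50, 100, 150, 200, 250, 300, 350, 400, 450, 500, 550, 600, 650, 700, 750, 800, 850, 900, 950]
  700   .  .  .  .  .  .  . 22 26  .  .  .  .  . 33 33 33 32 32 32
  650   .  .  . 35  .  .  . 22 28 29 30 30 31 32 31 31 31 32 32 32
  600   .  .  . 41 40  .  . 22 28 28 30 30 31 32 31 31 31 32 32 32
  550   .  . 42 42 40  .  . 22 28 28 30 30 31 32 31 31 31 32 32 32
  500   .  . 35 35  .  .  . 22 28 29 30 30 31 32 31 31 31 32 32 32
  450   .  .  .  .  .  .  . 24 28 29 29 30 31 32 32 32 32 32 32 32
  400   .  .  .  .  .  .  . 23 26 27 28 29 30  .  . 31 31  .  . 31
  350   .  .  .  .  .  .  .  . 17  9 14 14  7  .  .  .  .  .  .  
[... 1035 characters left out ...]
 .  .  8  . 17 17 17 17  .  .  .  .  .
 -500   .  .  .  .  .  .  .  .  .  . 52 51 17  .  .  .  .  .  .  .
 -550   .  .  .  .  .  .  .  .  .  . 52 52  4  5  4  .  .  .  .  .
 -600   .  .  .  .  .  .  .  .  .  .  .  5  6  4  4  .  .  .  .  .
min z of sash-ish pts >200 in y<250
250 x 371.0 840.0 z 150.0 351.0
200 x 370.0 872.0 z 150.0 352.0
150 x 372.0 883.0 z 150.0 347.0
50 x 844.0 867.0 z 151.0 171.0
-150 x 970.0 999.0 z 224.0 450.0
-200 x 903.0 1000.0 z 150.0 470.0
-250 x 827.0 969.0 z 150.0 173.0
-300 x 762.0 901.0 z 150.0 173.0
-350 x 692.0 831.0 z 150.0 173.0
-400 x 621.0 761.0 z 150.0 174.0
-450 x 552.0 690.0 z 150.0 173.0
-500 x 500.0 620.0 z 150.0 515.0
-550 x 507.0 550.0 z 150.0 517.0
```

```bash
python3 -m pendant '[[1,-34,24,-10,0],[1,-34,24,-10,0],[1,-34,24,-10,0],[1,-34,24,-10,0],[1,-34,24,-10,0],[1,-34,24,-10,0],[1,-34,24,-10,0],[1,-34,24,-10,0],[1,-34,24,-10,0],[1,-34,24,-10,0]]' && python3 -m pendant '[[1,-30,25,0,0],[1,-30,25,0,0],[1,-30,25,0,0],[1,-30,25,0,0],[1,-30,25,0,0],[1,-30,25,0,0],[1,-30,25,0,0],[1,-30,25,0,0]]'
```

```text
time: 2.0
tool_pos: [294.1, 195.6, 332.0]
tcp_rot: [179.9, -0.0, 76.6]
ft_force: [1.6, 0.8, -0.7]
finger_gap: 85.6
time: 2.8
tool_pos: [433.0, -84.6, 331.5]
tcp_rot: [180.0, -0.0, 76.5]
ft_force: [0.4, 0.9, 0.8]
finger_gap: 85.3
```

```bash
python3 -m pendant '[[1,0,0,0,8.5],[1,0,0,0,8.5],[1,0,0,0,8.5],[1,0,0,0,8.5],[1,0,0,0,8.5],[1,0,0,0,8.5],[1,0,0,0,8.5],[1,0,0,0,8.5],[1,0,0,0,8.5],[1,0,0,0,8.5]]'
python3 - <<'E'
from h import *
p,d,P,C=cloud("wrist"); cv2.imwrite("pics/w1.png",p); np.savez("w1.npz",P=P)
s=r.sense(); print(s["tool_pos"],s["tcp_rot"],s["ft_force"],C[1],s["joint_pos"])
for q in ("pin","knob_grip","groove_mid","rack","stop_base"): print(q,[(x["at"],x["score"]) for x in optics.search_frame("wrist",q)])
E
```

```text
time: 3.8
tool_pos: [432.6, -82.9, 331.4]
tcp_rot: [180.0, -0.0, -8.8]
ft_force: [-0.4, 0.5, -0.3]
finger_gap: 85.4
[432.54699765 -82.91686887 331.42081169] [ 1.79996103e+02 -1.57239441e-02 -9.35475715e+00] [-0.46818264 -0.53256751 -1.21292813] [443.7252619  -11.65338798 473.31234271] [-1.75261299e+01 -1.87667639e+01  9.94665195e+01 -1.64433593e-03
  9.92841262e+01 -8.17163776e+00]
pin [([487.8, -355.4, 76.7], 0.73), ([597.1, -252.7, 70.2], 0.73)]
knob_grip [([493.0, -9.5, 34.5], 0.75)]
groove_mid [([486.9, -10.6, 43.5], 0.76), ([488.7, -351.1, 74.8], 0.48)]
rack [([468.8, -315.3, 50.2], 0.72)]
stop_base [([492.9, -9.5, 37.7], 0.62)]
```

View pics/w1.png

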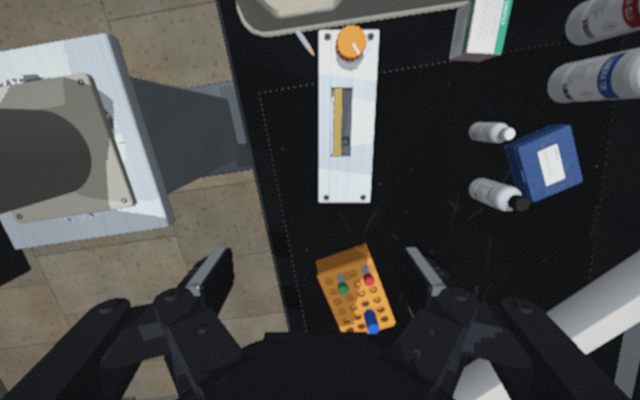

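The wrist view shows the base from (318,30) to (378,203), with the knob at (351,43), the brass bar at (337,122), the dark groove at (346,122) and a darker spot near (345,140). The rack is at (357,290), with tubes at (343,287) and (368,277) and the blue head at (372,322). Next I'll measure these and enlarge the groove and pin.

```bash
cat > meas.py <<'E'
from h import *
p=cv2.imread("pics/w1.png"); P=np.load("w1.npz")["P"]
def rect(m,name):
    m=cv2.morphologyEx(m.astype(np.uint8),cv2.MORPH_OPEN,np.ones((3,3)))
    n,l,st,_=cv2.connectedComponentsWithStats(m); k=1+st[1:,4].argmax(); q=P[l==k]
    c,s,a=cv2.minAreaRect(q[:,:2].astype(np.float32)); print(name,len(q),"z",np.median(q[:,2]).round(1),"c",np.round(c,1),"s",np.round(s,1),"a",round(a,2)); return q
hsv=cv2.cvtColor(p,cv2.COLOR_BGR2HSV); H,S,V=cv2.split(hsv); z=P[...,2]; X=P[...,0];Y=P[...,1]
inb=(X>400)&(X<650)&(Y>-220)&(Y<130)
rect(inb&(z>33)&(z<44)&(S<60)&(V>120),"base")
q=rect((Y>20)&(Y<120)&(X>440)&(X<580)&(z>60)&(z<80),"knob top")
inr=(X>380)&(X<560)&(Y>-450)&(Y<-180)
rect(inr&(H>5)&(H<25)&(S>120)&(z>44)&(z<56),"rack top")
q=rect((H>100)&(H<130)&(S>120)&(Y<-300)&(X<560),"pin blue"); print("pin z",np.percentile(q[:,2],[2,50,98]).round(1))
t=q[q[:,2]>q[:,2].max()-6]; print("top c",t.mean(0).round(1),len(t))
g=(X>470)&(X<520)&(Y>-90)&(Y<60)&(S<80)&(z<34)
print("groove floor z",np.nanpercentile(z[g],[1,10,50,90]).round(1)); lo=g&(z<26); print("low pts",lo.sum(), P[lo].mean(0).round(1) if lo.any() else "")
a=cv2.resize(p[80:165,310:375],None,fx=6,fy=6,interpolation=cv2.INTER_CUBIC); b=cv2.resize(p[240:335,310:400],None,fx=5.37,fy=5.37,interpolation=cv2.INTER_CUBIC)[:510]
a=cv2.copyMakeBorder(a,0,max(0,b.shape[0]-a.shape[0]),0,0,0); b=cv2.copyMakeBorder(b,0,a.shape[0]-b.shape[0],0,0,0); c=np.hstack([a,b])[:,:800]; cv2.imwrite("pics/c1.png",c); print(c.shape)
E
python3 meas.py
```

```text
base 7358 z 37.4 c [489.3 -26.7] s [249.6  83.4] a 81.4
knob top 817 z 71.3 c [503.4  74.4] s [39.5 38.1] a 86.24
rack top 2536 z 49.1 c [ 469.3 -330.1] s [ 98.8 150.9] a 12.52
pin blue 223 z 81.8 c [ 492.5 -401.8] s [ 16.9 108. ] a 6.68
pin z [-0.1 81.8 90.3]
top c [ 486.9 -357.7   88.8] 96
groove floor z [ 2.2  4.3 29.2 30.7]
low pts 154 [478.5 -19.1   6.3]
(510, 800, 3)
```

View pics/c1.png

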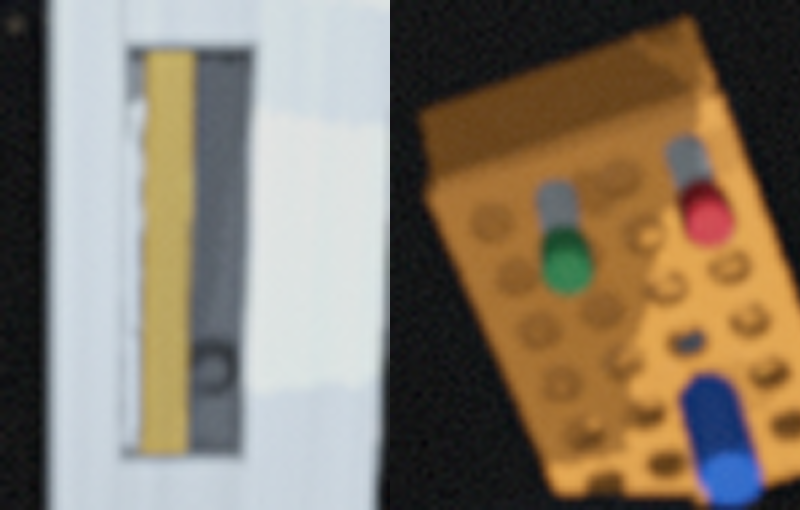

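Run:
```python
from h import *
P=np.load("w1.npz")["P"]
B=np.array([489.3,-26.7]);a=np.radians(-8.6);Rb=np.array([[np.cos(a),np.sin(a)],[-np.sin(a),np.cos(a)]])
for v in range(120,158,2):
    print(v,[(f"{(Rb@(P[v,u,:2]-B))[0]:.0f},{(Rb@(P[v,u,:2]-B))[1]:.0f},{P[v,u,2]:.0f}") for u in range(340,352,2)])
s=r.sense(); 
def go(x,y,z,yaw):
    s=r.sense(); d=np.array([x,y,z])-s["tool_pos"]; M=R.from_euler("xyz",s["tcp_rot"],degrees=True).as_matrix(); print("shift",(M.T@d).round(1),"turn",round(s["tcp_rot"][2]-yaw,2))
go(487.2,-359.4,150,-8.6); go(487.2,-359.4,55,-8.6)
```

```text
120 ['-10,5,36', '-6,5,28', '-3,5,30', '-0,5,30', '3,5,29', '6,5,30']
122 ['-10,2,35', '-6,2,31', '-3,2,29', '-0,2,28', '3,2,29', '6,2,29']
124 ['-10,-1,37', '-6,-1,29', '-3,-1,29', '-0,-1,30', '3,-1,29', '6,-1,31']
126 ['-10,-4,37', '-6,-4,30', '-3,-4,29', '-0,-4,30', '3,-4,30', '6,-4,30']
128 ['-10,-7,37', '-6,-7,29', '-3,-7,28', '-0,-7,31', '3,-7,28', '6,-7,30']
130 ['-10,-10,37', '-6,-10,29', '-3,-10,31', '0,-10,29', '3,-10,28', '6,-10,29']
132 ['-10,-13,38', '-6,-13,30', '-3,-13,30', '0,-13,29', '3,-13,29', '6,-13,29']
134 ['-10,-16,36', '-6,-16,30', '-3,-16,31', '0,-16,29', '3,-16,31', '7,-16,28']
136 ['-10,-19,37', 'nan,nan,nan', '-2,-19,27', '0,-19,29', '4,-19,29', '6,-19,31']
138 ['-9,-22,36', '-6,-22,30', '-0,-24,7', '3,-24,7', '5,-23,16', '7,-22,31']
140 ['-9,-25,37', '-4,-27,8', '-0,-27,8', '3,-27,8', '6,-27,7', '7,-25,31']
142 ['-9,-28,37', '-4,-30,7', '-0,-30,8', '3,-30,7', '6,-30,11', '7,-28,32']
144 ['-9,-31,38', '-4,-33,12', '0,-34,6', '3,-33,10', '4,-32,25', '7,-31,33']
146 ['-9,-34,38', '-5,-35,30', '-2,-35,28', '1,-35,29', '4,-35,30', '7,-34,33']
148 ['-9,-37,38', '-5,-38,30', '-2,-38,28', '1,-38,30', '4,-38,30', '7,-37,35']
150 ['-9,-40,37', '-5,-41,30', 'nan,nan,nan', '1,-41,29', '4,-41,30', '7,-40,34']
152 ['-9,-43,37', '-5,-44,29', '-2,-44,29', '1,-44,30', '4,-44,29', '7,-43,33']
154 ['-9,-46,38', '-5,-47,30', '-2,-47,29', '1,-47,29', '4,-47,29', '7,-46,37']
156 ['-8,-50,31', '-5,-50,30', '-2,-50,31', '1,-50,32', '4,-50,31', '7,-50,35']
shift [ 93.7 265.8 181.4] turn 0.35
shift [ 93.7 265.8 276.4] turn 0.35
```

The hole shows clearly in the depth (floor about 8 mm) at base y ≈ -27. The candidates for the pin:
- **Blue head in the rack:** wrist view (372,322), top about 90 mm. This matches the rack hole position at (487,-359), and it is the smaller blue one.
- **Taller blue pin outside the rack:** side view (343,228), 102 mm high.
- **Black, brown and yellow ones:** excluded by the description.

The one in the rack is the pin, and the crop confirms it.

```bash
python3 -m pendant '[[0.6,13.4,38,26,0],[0.6,13.4,38,26,0],[0.6,13.4,38,26,0],[0.6,13.4,38,26,0],[0.6,13.4,38,26,0],[0.6,13.4,38,26,0],[0.6,13.4,38,26,0],[0.6,0,0,0,0]]'
python3 - <<'E'
from h import *
p,d,P,C=cloud("wrist"); cv2.imwrite("pics/w2.png",p)
s=r.sense(); print(s["tool_pos"],s["tcp_rot"],s["finger_gap"])
H,S,V=cv2.split(cv2.cvtColor(p,cv2.COLOR_BGR2HSV)); z=P[...,2]
m=(H>100)&(H<130)&(S>120)&(abs(P[...,0]-487)<30)&(abs(P[...,1]+359)<30)
q=P[m&(z>86)]; print(len(q),z[m].min() if m.any() else "",q.mean(0).round(1),q.min(0).round(1),q.max(0).round(1))
print(cv2.minEnclosingCircle(q[:,:2].astype(np.float32)), proj([487.2,-359.4,90],C))
E
```

```text
time: 4.9
tool_pos: [483.3, -361.8, 141.9]
tcp_rot: [-179.8, 0.5, -8.5]
ft_force: [-0.9, 1.2, -0.6]
finger_gap: 51.1
[ 484.17154188 -360.35523008  144.66227604] [-179.77312244    0.36464507   -8.47711183] 51.404105435528926
467 54.230742397641876 [ 487.4 -358.    89.2] [ 478.3 -367.5   86.1] [ 496.5 -350.    91.4]
((487.6591491699219, -358.0533447265625), 9.589048385620117) [[320.51494959 215.96535354]]
```

View pics/w2.png

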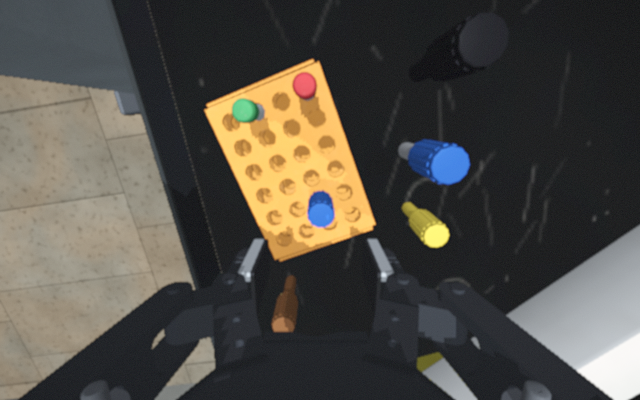

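The close view shows the small blue head at (320,210) in the rack, the larger blue one at (440,162) outside it, and black, yellow and brown look-alikes around. The pin's measured centre is (487.6,-358.1).

```bash
python3 -m pendant '[[0.6,0,0,10,0],[0.6,0,0,10,0],[0.6,0,0,10,0],[0.6,0,0,0,0],[0.6,0,0,0,0]]'
python3 - <<'E'
from h import *
p,d,P,C=cloud("wrist"); 
H,S,V=cv2.split(cv2.cvtColor(p,cv2.COLOR_BGR2HSV)); z=P[...,2]
m=(H>100)&(H<130)&(S>120)&(abs(P[...,0]-487)<30)&(abs(P[...,1]+359)<30)
q=P[m&(z>86)]; c=cv2.minEnclosingCircle(q[:,:2].astype(np.float32)); print(c)
s=r.sense(); M=R.from_euler("xyz",s["tcp_rot"],degrees=True).as_matrix(); print(s["tool_pos"],s["tcp_rot"],(M.T@(np.array([*c[0],57])-s["tool_pos"])).round(1))
E
```

```text
time: 5.45
tool_pos: [486.3, -359.2, 119.5]
tcp_rot: [180.0, -0.0, -8.4]
ft_force: [0.3, 0.1, -0.1]
finger_gap: 51.3
((487.18133544921875, -358.4982604980469), 9.54299259185791)
[ 486.54301327 -359.56024051  119.93133977] [ 1.79973058e+02 -4.23137890e-02 -8.41264564e+00] [ 0.4 -1.2 62.9]
```

```bash
python3 -m pendant '[[0.6,0.5,-1,16,0],[0.6,0,0,16,0],[0.6,0,0,16,0],[0.6,0,0,14,0],[0.6,0,0,0,0],[0.6,0,0,0,0],[0.1,0,0,0,0],[0.1,0,0,0,0],[0.1,0,0,0,0],[0.1,0,0,0,0]]' 50; python3 -m pendant '[[0.1,0,0,0,0],[0.1,0,0,-15,0],[0.1,0,0,-25,0],[0.1,0,0,-25,0],[0.1,0,0,-25,0],[0.1,0,0,0,0],[0.1,0,0,0,0]]'
```

```text
time: 6.5
tool_pos: [487.5, -359.5, 58.5]
tcp_rot: [179.9, -0.1, -8.5]
ft_force: [-0.9, -0.2, 5.0]
finger_gap: 18.6
time: 7.2
tool_pos: [487.2, -359.2, 148.3]
tcp_rot: [179.9, -0.1, -8.5]
ft_force: [-0.9, 0.3, -1.2]
finger_gap: 18.7
```

```bash
python3 -m pendant '[[0.1,0,0,-22,0],[0.1,0,0,-22,0],[0.1,-5.9,-40,0,0],[0.1,-5.9,-40,0,0],[0.1,-5.9,-40,0,0],[0.1,-5.9,-40,0,0],[0.1,-5.9,-40,0,0],[0.1,-5.9,-40,0,0],[0.1,-5.9,-40,0,0],[0.1,-5.9,-40,0,0]]' && python3 -m pendant '[[0.1,0,0,20,0],[0.1,0,0,20,0],[0.1,0,0,10,0],[0.1,0,0,0,0],[0.1,0,0,0,0],[0.1,0,0,0,0]]'
python3 - <<'E'
from h import *
p,d,P,C=cloud("wrist"); cv2.imwrite("pics/w3.png",p); np.savez("w3.npz",P=P)
s=r.sense(); t=s["tool_pos"]; M=R.from_euler("xyz",s["tcp_rot"],degrees=True).as_matrix(); print(t,s["tcp_rot"],s["ft_force"])
H,S,V=cv2.split(cv2.cvtColor(p,cv2.COLOR_BGR2HSV)); X,Y,z=P[...,0],P[...,1],P[...,2]
n=((X>400)&(X<600)&(Y>-170)&(Y<120)&(z>33)&(z<44)&(S<60)&(V>120)).astype(np.uint8)
n=cv2.morphologyEx(n,cv2.MORPH_OPEN,np.ones((3,3))); q=P[n>0]; print("base",cv2.minAreaRect(q[:,:2].astype(np.float32)),np.median(q[:,2]))
a=np.radians(-8.6);ex=np.array([np.cos(a),np.sin(a)]);ey=np.array([-ex[1],ex[0]])
B=np.array([489.3,-26.7]); L=(P[...,:2]-B)@np.stack([ex,ey],1)
for y0 in (-40,-25,0,10,20,30,40):   # x edges: top and groove
    k=(abs(L[...,1]-y0)<2); top=k&(abs(z-38)<3); fl=k&(abs(z-30)<2.5)&(abs(L[...,0])<12)
    lo=k&(z<20)&(abs(L[...,0])<8)
    if top.any(): print(y0,"top x",np.nanpercentile(L[top][:,0],[0.5,99.5]).round(1),"floor",np.nanpercentile(L[fl][:,0],[3,97]).round(1) if fl.any() else "","low",lo.sum())
bl=P[(H>100)&(H<130)&(S>120)&(np.hypot(X-t[0],Y-t[1])<40)]; print("blue",len(bl),np.percentile(bl,[2,50,98],axis=0).round(1) if len(bl) else "")
st=P[(np.hypot(X-t[0],Y-t[1])<25)&(z<t[2]-12)&(z>45)]; print("shank",len(st),np.percentile(st,[2,50,98],axis=0).round(1) if len(st) else "")
E
```

```text
time: 8.2
tool_pos: [485.9, -33.7, 189.7]
tcp_rot: [-180.0, 0.2, -8.5]
ft_force: [0.8, -0.1, -0.1]
finger_gap: 18.4
time: 8.8
tool_pos: [487.8, -35.9, 142.2]
tcp_rot: [180.0, -0.1, -8.5]
ft_force: [0.3, -0.0, -0.7]
finger_gap: 18.3
[487.92406893 -35.83691531 142.35210532] [ 1.79999509e+02 -9.18540023e-02 -8.48928291e+00] [ 0.31549987 -0.61400269 -1.11028423]
base ((488.93792724609375, -25.965164184570312), (249.62725830078125, 84.3909683227539), 81.35266876220703) 37.2920127731816
-40 top x [-42. 309.] floor  low 0
-25 top x [-41.4 212.6] floor [-7.8  3.9] low 0
0 top x [-42.3 221.8] floor [-7.6  6.5] low 0
10 top x [-41.7  40.5] floor [-7.5  6.4] low 0
20 top x [-42.3  41. ] floor [-7.5  6.3] low 0
30 top x [-41.7  40.6] floor [-7.4  6.2] low 0
40 top x [-42.3  40.8] floor [-8.2  6.1] low 0
blue 2430 [[479.6 -42.8 138.8]
 [488.8 -29.5 171.7]
 [497.8 -25.5 174. ]]
shank 236 [[482.7 -34.7  98.6]
 [488.7 -31.  112.1]
 [493.7 -30.  124. ]]
```

View pics/w3.png

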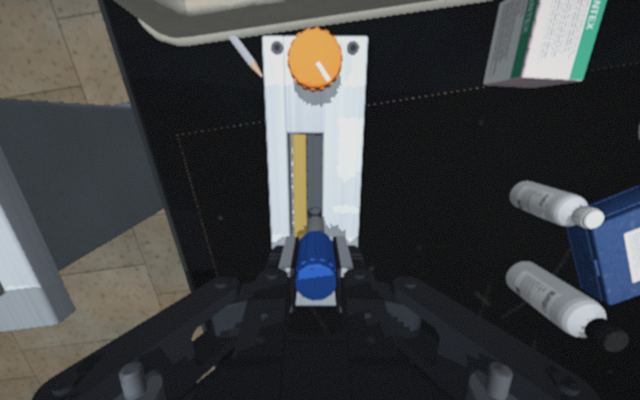

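The wrist view shows the pin gripped upright between the pads at (316,262), with the shank tip above the groove at (315,215) and the knob at (315,58), its line pointing down and right. The pin is about 1 mm too far towards +x, so I'll correct that and lower it into the groove at base y ≈ -10, which is beside the hole on its +y side.

```bash
python3 -m pendant '[[0.1,-0.9,0,17,0],[0.1,0,0,17,0],[0.1,0,0,14,0],[0.1,0,0,8,0],[0.1,0,0,0,0],[0.1,0,0,2,0],[0.1,0,0,2,0],[0.1,0,0,1.5,0],[0.1,0,0,0,0]]' 50; python3 -c "
from h import *
s=r.sense();print(s['tool_pos'],s['ft_force'],s['wrist_torque'])"
```

```text
time: 9.75
tool_pos: [486.4, -35.3, 79.9]
tcp_rot: [-180.0, -0.0, -8.5]
ft_force: [0.4, -0.3, -0.6]
finger_gap: 18.8
[486.44074997 -35.30142626  79.91946725] [ 0.36432805 -0.28657917 -0.5756444 ] [-0.01413489  0.00837389 -0.04030824]
```

```bash
python3 -m pendant '[[0.1,0,0,1,0],[0.1,0,0,0,0]]'; python3 -m pendant '[[0.1,0,0,1,0],[0.1,0,0,0,0]]'; python3 -m pendant '[[0.1,0,0,0.7,0],[0.1,0,0,0,0]]'
```

```text
time: 9.95
tool_pos: [486.3, -35.3, 78.8]
tcp_rot: [180.0, -0.0, -8.5]
ft_force: [0.1, -0.5, -0.5]
finger_gap: 18.4
time: 10.15
tool_pos: [486.7, -35.3, 78.4]
tcp_rot: [180.0, -0.0, -8.5]
ft_force: [-1.2, 0.2, 4.1]
finger_gap: 18.8
time: 10.35
tool_pos: [486.9, -35.3, 78.3]
tcp_rot: [180.0, -0.1, -8.4]
ft_force: [-4.4, 1.1, 8.2]
finger_gap: 18.6
```

```bash
python3 -m pendant '[[0.1,0,2,0,0],[0.1,0,2,0,0],[0.1,0,2,0,0],[0.1,0,2,0,0],[0.1,0,2,0,0],[0.1,0,0,0,0]]'; python3 -m pendant '[[0.1,0,1.5,0,0],[0.1,0,1.5,0,0],[0.1,0,0,0,0]]'
```

```text
time: 10.95
tool_pos: [486.1, -44.8, 78.3]
tcp_rot: [-179.9, -0.1, -8.5]
ft_force: [0.4, 3.0, 6.2]
finger_gap: 18.6
time: 11.25
tool_pos: [485.6, -47.9, 78.1]
tcp_rot: [-179.9, -0.1, -8.5]
ft_force: [1.1, 2.8, 5.8]
finger_gap: 18.0
```

```bash
python3 -m pendant '[[0.1,0,1.2,0,0],[0.1,0,1.2,0,0],[0.1,0,0,0,0]]'; python3 -m pendant '[[0.1,0,1.2,0,0],[0.1,0,0,0,0]]';  python3 -m pendant '[[0.1,0,1,0.3,0],[0.1,0,0,0,0]]'
```

```text
time: 11.55
tool_pos: [483.6, -50.8, 76.7]
tcp_rot: [180.0, 0.0, -8.5]
ft_force: [-0.6, 0.1, -0.3]
finger_gap: 18.7
time: 11.75
tool_pos: [483.5, -51.9, 76.7]
tcp_rot: [180.0, 0.0, -8.5]
ft_force: [-0.0, 0.5, -0.8]
finger_gap: 18.6
time: 11.95
tool_pos: [483.6, -52.8, 76.6]
tcp_rot: [180.0, 0.0, -8.5]
ft_force: [1.7, 0.1, -0.5]
finger_gap: 18.6
```

```bash
python3 -m pendant '[[0.1,1,0.3,1,0],[0.1,0,0,1,0],[0.1,0,0,0,0]]'; python3 -m pendant '[[0.1,0,0,1,0],[0.1,0,0,1,0],[0.1,0,0,0,0]]'
```

```text
time: 12.25
tool_pos: [484.6, -53.1, 74.6]
tcp_rot: [-180.0, 0.0, -8.5]
ft_force: [0.3, 0.4, -0.6]
finger_gap: 18.5
time: 12.55
tool_pos: [484.6, -53.1, 72.6]
tcp_rot: [180.0, 0.0, -8.5]
ft_force: [0.1, 0.5, -0.5]
finger_gap: 18.8
```

```bash
python3 -m pendant '[[0.1,0,0,1.5,0],[0.1,0,0,1.5,0],[0.1,0,0,0,0]]'; python3 -m pendant '[[0.1,0,0,1.5,0],[0.1,0,0,1.5,0],[0.1,0,0,0,0]]'
```

```text
time: 12.85
tool_pos: [484.5, -53.1, 69.5]
tcp_rot: [-180.0, 0.0, -8.5]
ft_force: [0.5, 0.9, -0.3]
finger_gap: 18.5
time: 13.15
tool_pos: [484.5, -53.1, 66.5]
tcp_rot: [180.0, 0.0, -8.4]
ft_force: [-0.1, -1.3, 0.0]
finger_gap: 18.7
```

```bash
python3 -m pendant '[[0.1,0,0,2,0],[0.1,0,0,2,0],[0.1,0,0,1.5,0],[0.1,0,0,0,0]]'; python3 -m pendant '[[0.1,0,0,1.5,0],[0.1,0,0,1.5,0],[0.1,0,0,0,0]]'
```

```text
time: 13.55
tool_pos: [484.4, -53.1, 60.9]
tcp_rot: [-180.0, 0.0, -8.5]
ft_force: [0.1, 0.6, 0.5]
finger_gap: 18.6
time: 13.85
tool_pos: [484.5, -53.1, 58.0]
tcp_rot: [-180.0, 0.0, -8.5]
ft_force: [0.6, 0.6, 0.2]
finger_gap: 18.9
```

```bash
python3 -m pendant '[[0.1,0,0,1,0],[0.1,0,0,0.6,0],[0.1,0,0,0,0]]'; python3 -m pendant '[[0.1,0,0,0.8,0],[0.1,0,0,0,0]]';python3 -m pendant '[[0.1,0,0,0.6,0],[0.1,0,0,0,0]]'
```

```text
time: 14.15
tool_pos: [484.6, -53.2, 56.6]
tcp_rot: [180.0, 0.0, -8.5]
ft_force: [0.9, -0.1, -0.9]
finger_gap: 18.7
time: 14.35
tool_pos: [484.9, -53.2, 56.4]
tcp_rot: [180.0, -0.0, -8.5]
ft_force: [-2.6, -0.0, 5.0]
finger_gap: 18.8
time: 14.55
tool_pos: [485.0, -53.2, 56.3]
tcp_rot: [180.0, -0.0, -8.4]
ft_force: [-4.7, 1.5, 7.9]
finger_gap: 18.5
```

The pin bottomed at TCP z 56.4, which is 22 mm below the groove-floor contact at 78.4, so it is home. I'll take the load off, release it and rise.

```bash
python3 -m pendant '[[0.1,0,0,-1,0],[0.1,0,0,0,0],[0.5,0,0,0,0],[0.5,0,0,0,0],[0.5,0,0,0,0],[0.6,0,0,-10,0],[0.6,0,0,-25,0],[0.6,0,0,-25,0],[0.6,0,0,-25,0],[0.6,0,0,0,0]]'; python3 -m pendant '[[0.7,0,0,0,0],[0.7,0,0,0,0]]'
python3 - <<'E'
from h import *
s=r.sense(); t=s["tool_pos"]; M=R.from_euler("xyz",s["tcp_rot"],degrees=True).as_matrix(); print(t,s["tcp_rot"],s["finger_gap"])
p,d,P,C=cloud("wrist"); cv2.imwrite("pics/w4.png",p)
H,S,V=cv2.split(cv2.cvtColor(p,cv2.COLOR_BGR2HSV)); X,Y,z=P[...,0],P[...,1],P[...,2]
q=P[(H>100)&(H<130)&(S>120)&(np.hypot(X-485,Y+53)<30)]; top=q[q[:,2]>84]; print("pin",len(q),np.percentile(q[:,2],[2,50,98]).round(1),cv2.minEnclosingCircle(top[:,:2].astype(np.float32)))
k=(np.hypot(X-504,Y-74)<25)&(z>67)&(z<77); q=P[k]; c=cv2.minEnclosingCircle(q[:,:2].astype(np.float32)); print("knob",len(q),np.median(q[:,2]),c,cv2.minAreaRect(q[:,:2].astype(np.float32)))
w=P[k&(S<90)&(V>150)]; print("line",len(w),w.mean(0).round(1),"angle",np.degrees(np.arctan2(*(w.mean(0)[:2]-np.array(c[0]))[::-1])).round(1) )
print("shift", (M.T@(np.array([504.0,74.4,t[2]])-t)).round(1))
E
```

```text
time: 15.55
tool_pos: [487.5, -53.7, 146.3]
tcp_rot: [180.0, -0.4, -8.4]
ft_force: [0.5, 0.3, -0.0]
finger_gap: 51.5
time: 15.75
tool_pos: [484.1, -53.0, 140.6]
tcp_rot: [-180.0, 0.1, -8.5]
ft_force: [-0.5, -0.7, -0.7]
finger_gap: 59.8
[484.14290961 -53.00616565 140.6054768 ] [-1.79996550e+02  6.97502133e-02 -8.45252663e+00] 59.76810016925936
pin 739 [54.5 86.9 88.9] ((490.8013000488281, -43.3747444152832), 25.6693058013916)
knob 2860 71.25463513544265 ((504.13824462890625, 74.26083374023438), 19.938793182373047) ((503.7557373046875, 73.12118530273438), (37.26331329345703, 38.96946716308594), 84.94347381591797)
line 188 [508.2  68.   71.1] angle -57.1
shift [   0.9 -128.9    0. ]
```

View pics/w4.png

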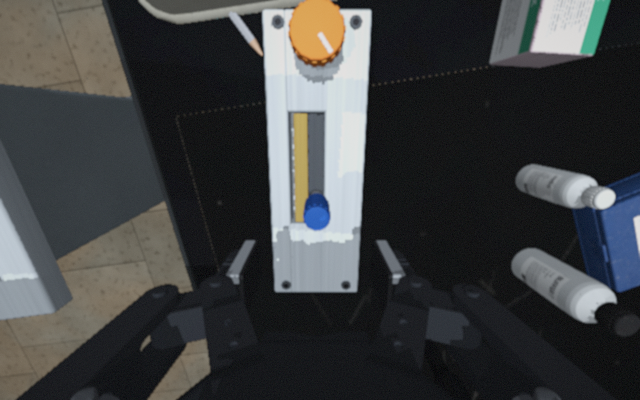

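The pin stands in the groove at (317,212) with its head top at about 88 mm, so it is home and upright. The knob is at (317,33). The tray lies just behind the knob, so I'll check the clearance there before going in.

Run:
```python
from h import *
Q=[]
for n in("side","wrist"):
    p,d,P,C=cloud(n); q=P.reshape(-1,3); Q.append(q[np.isfinite(q[:,0])])
Q=np.concatenate(Q); k=np.array([504.1,74.4]); m=(Q[:,2]>20)&(Q[:,2]<450)&(Q[:,1]>95); Q=Q[m]
rr=np.hypot(*(Q[:,:2]-k).T)
for lo,hi in((20,60),(60,90),(90,105),(105,115),(115,130),(130,160),(160,200),(200,300),(300,450)):
    m=(Q[:,2]>=lo)&(Q[:,2]<hi)&(Q[:,0]>350)&(Q[:,0]<650); 
    if m.any():
        i=np.where(m)[0]; i=i[np.argsort(rr[i])[:max(1,len(i)//200)]]; print(lo,hi,m.sum(),"min r",rr[i[0]].round(),Q[i[0]].round(),"~",rr[i[-1]].round(), "min y",np.percentile(Q[m,1],1).round())
```

```text
20 60 2215 min r 27.0 [487.  95.  37.] ~ 29.0 min y 96.0
60 90 1098 min r 43.0 [508. 118.  70.] ~ 45.0 min y 118.0
90 105 457 min r 48.0 [511. 121.  90.] ~ 48.0 min y 121.0
105 115 316 min r 50.0 [510. 124. 111.] ~ 50.0 min y 122.0
115 130 483 min r 49.0 [510. 123. 117.] ~ 49.0 min y 124.0
130 160 1004 min r 94.0 [491. 168. 154.] ~ 95.0 min y 145.0
160 200 1684 min r 96.0 [481. 168. 176.] ~ 98.0 min y 139.0
200 300 6099 min r 103.0 [486. 176. 202.] ~ 108.0 min y 142.0
300 450 944 min r 135.0 [600. 169. 302.] ~ 137.0 min y 166.0
```

Run:
```python
from h import *
Q=[]
for n in("side","wrist"):
    p,d,P,C=cloud(n); q=P.reshape(-1,3); Q.append(q[np.isfinite(q[:,0])])
Q=np.concatenate(Q)
for x in range(430,600,15):
    print(x,[int(np.percentile(Q[m,2],98)) if (m:=(abs(Q[:,0]-x)<8)&(abs(Q[:,1]-y)<4)&(Q[:,2]<300)&(Q[:,2]>0)).sum()>3 else None for y in range(100,150,6)])
```

```text
430 [1, 6, 20, 39, 48, None, None, None, None]
445 [7, 8, 10, 41, 47, None, None, None, None]
460 [38, 10, 19, 42, 47, None, None, None, None]
475 [39, None, 8, 45, 48, 46, None, None, None]
490 [39, None, 8, 58, 65, None, None, None, None]
505 [None, None, 7, 98, 114, 117, None, None, None]
520 [None, 1, 4, 97, 123, 126, None, None, None]
535 [None, 1, 33, 98, 123, 126, None, None, None]
550 [1, 1, 46, 103, 122, 125, None, None, None]
565 [2, 10, 37, 73, 85, None, None, None, 126]
580 [2, 5, 37, 47, 48, None, None, 248, 252]
595 [1, 9, 36, 49, 47, None, 209, 245, 251]
```

```bash
python3 -m pendant '[[0.7,0.2,-26,0,0],[0.7,0.2,-26,0,0],[0.7,0.2,-26,0,0],[0.7,0.2,-26,0,0],[0.7,0.1,-25,0,0],[0.7,0,0,0,0],[0.7,0,0,0,0]]'; python3 -m pendant '[[0.7,0,0,18,0],[0.7,0,0,18,0],[0.7,0,0,16,0],[0.7,0,0,0,0],[0.7,0,0,0,0]]'
python3 - <<'E'
from h import *
s=r.sense(); t=s["tool_pos"]; M=R.from_euler("xyz",s["tcp_rot"],degrees=True).as_matrix(); print(t,s["ft_force"],(M.T@(np.array([504.1,74.4,59])-t)).round(1))
p,d,P,C=cloud("wrist"); cv2.imwrite("pics/w5.png",p); p,d,P,C=cloud("side"); cv2.imwrite("pics/s5.png",cv2.resize(p[60:260,160:400],None,fx=3,fy=3))
E
```

```text
time: 16.7
tool_pos: [504.3, 74.5, 140.8]
tcp_rot: [180.0, 0.0, -8.4]
ft_force: [-0.8, -0.5, 0.3]
finger_gap: 59.7
time: 17.2
tool_pos: [504.3, 73.5, 89.3]
tcp_rot: [180.0, 0.0, -8.5]
ft_force: [-0.2, -0.3, -0.2]
finger_gap: 60.0
[504.2883899   73.53821204  89.28840353] [-0.16437946 -0.2920939  -0.24795447] [-0.3 -0.8 30.3]
```

View pics/s5.png

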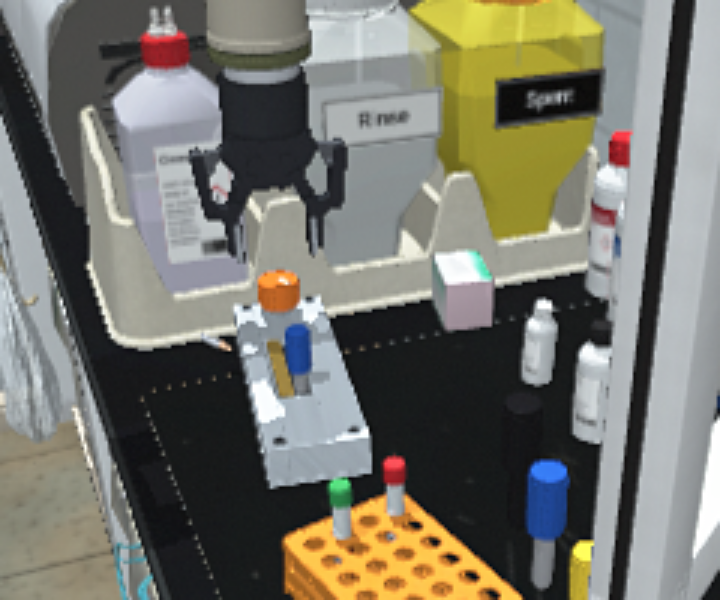

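The enlarged side view shows the gripper above the knob (278,290), clear of the tray divider behind it, with the pin upright in the groove at (298,350). I'll go down and grip the knob high.

```bash
python3 -m pendant '[[0.7,-0.3,-0.8,10,0],[0.7,0,0,10,0],[0.7,0,0,10,0],[0.7,0,0,0,0],[0.7,0,0,0,0]]'; python3 -m pendant '[[0.2,0,0,0,0],[0.2,0,0,0,0],[0.2,0,0,0,0],[0.2,0,0,0,0],[0.2,0,0,0,0]]' 70
```

```text
time: 17.8
tool_pos: [503.8, 75.2, 58.6]
tcp_rot: [180.0, 0.1, -8.4]
ft_force: [0.7, 0.3, 1.4]
finger_gap: 59.8
time: 18.3
tool_pos: [504.1, 75.3, 60.4]
tcp_rot: [-180.0, 0.0, -8.4]
ft_force: [-7.0, 0.7, 9.0]
finger_gap: 35.1
```

```bash
python3 -m pendant '[[0.2,0,0,-0.5,5],[0.2,0,0,0,5],[0.2,0,0,0,5],[0.2,0,0,0,0]]'
python3 - <<'E'
from h import *
s=r.sense(); print(s["tool_pos"],s["tcp_rot"],s["ft_force"],s["wrist_torque"],s["finger_gap"])
p,d,P,C=cloud("wrist"); cv2.imwrite("pics/w6.png",p)
E
```

```text
time: 18.7
tool_pos: [504.2, 75.3, 60.4]
tcp_rot: [180.0, 0.0, -23.5]
ft_force: [-5.1, 1.4, 6.8]
finger_gap: 35.1
[504.23638851  75.25696609  60.38007165] [ 1.79997090e+02  1.81998828e-02 -2.35304075e+01] [-5.07213484  1.3790189   6.8278013 ] [ 0.05526078  0.93060934 -0.07694029] 35.14458071119559
```

View pics/w6.png

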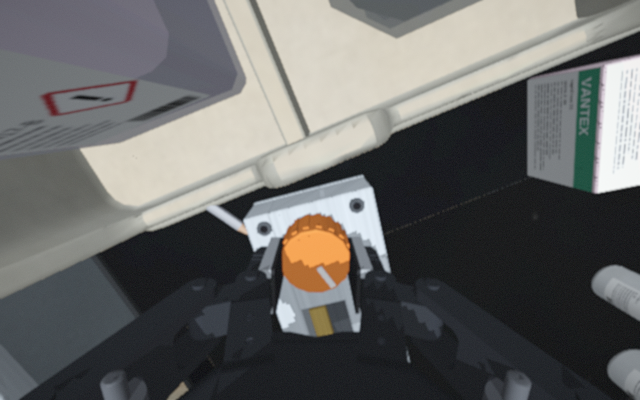

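The knob is gripped and turns with the tool at about 0.08 N m, near its friction. Its line stays fixed relative to the gripper, at (327,277). I'll carry on.

```bash
python3 -m pendant '[[0.2,0,0,0,5],[0.2,0,0,0,5],[0.2,0,0,0,5],[0.2,0,0,0,0]]'; python3 -m pendant '[[0.2,0,0,0,5],[0.2,0,0,0,5],[0.2,0,0,0,5],[0.2,0,0,0,0]]';  python3 -c "
from h import *
s=r.sense();print(s['ft_force'],s['wrist_torque'],s['joint_pos'])"
```

```text
time: 19.15
tool_pos: [504.4, 75.2, 60.4]
tcp_rot: [180.0, 0.0, -38.5]
ft_force: [-4.6, 0.4, 5.9]
finger_gap: 35.3
time: 19.55
tool_pos: [504.5, 75.0, 60.4]
tcp_rot: [-180.0, -0.0, -53.4]
ft_force: [-4.2, -0.6, 6.3]
finger_gap: 35.0
[-4.16604026 -0.5997599   6.33245193] [-0.1812264   0.69368942 -0.02285975] [ 2.70856285e+00  2.47031355e+00  1.09208202e+02 -1.36816529e-02
  6.83049928e+01  5.61294195e+01]
```

```bash
python3 -m pendant '[[0.7,0,0,0,0],[0.7,0,0,0,0],[0.7,0,0,0,0],[0.7,0,0,0,-7.5],[0.7,0,0,0,-7.5],[0.7,0,0,0,-7.5],[0.7,0,0,0,-7.5],[0.7,0,0,0,-7.5],[0.7,0,0,0,-7.5],[0.7,0,0,0,0]]'
python3 - <<'E'
from h import *
s=r.sense(); t=s["tool_pos"]; M=R.from_euler("xyz",s["tcp_rot"],degrees=True).as_matrix(); print(t,s["tcp_rot"],s["ft_force"],s["wrist_torque"],(M.T@(np.array([504.1,74.4,58])-t)).round(1))
p,d,P,C=cloud("wrist"); cv2.imwrite("pics/w7.png",p)
H,S,V=cv2.split(cv2.cvtColor(p,cv2.COLOR_BGR2HSV)); X,Y,z=P[...,0],P[...,1],P[...,2]
k=(np.hypot(X-504.1,Y-74.4)<18)&(z>67)&(z<77); w=P[k&(S<110)&(V>130)]; print(len(w), np.degrees(np.arctan2(*(w.mean(0)[:2]-[504.1,74.4])[::-1])).round(1))
E
```

```text
time: 20.55
tool_pos: [504.6, 75.2, 59.9]
tcp_rot: [-180.0, -0.0, -8.3]
ft_force: [0.3, -0.9, -0.4]
finger_gap: 59.7
[504.56616746  75.18675545  59.87495788] [-1.79994516e+02 -2.26421899e-02 -8.28011511e+00] [ 0.30252147 -0.9246937  -0.39747411] [ 0.0015575   0.00452589 -0.00837717] [-0.3  0.8  1.9]
221 -103.4
```

```bash
python3 -m pendant '[[0.2,-0.3,0.7,1,0],[0.2,0,0,0,0],[0.2,0,0,0,0],[0.2,0,0,0,0],[0.2,0,0,0,0]]' 80; for i in 1; do python3 -m pendant '[[0.2,0,0,0,3],[0.2,0,0,0,3],[0.2,0,0,0,0]]'; python3 -c "
from h import *
print(r.sense()['wrist_torque'])"; done;  python3 -m pendant '[[0.2,0,0,0,4],[0.2,0,0,0,0]]'; python3 -c "
from h import *
print(r.sense()['wrist_torque'])"; python3 -m pendant '[[0.2,0,0,0,4],[0.2,0,0,0,0]]'; python3 -c "
from h import *
print(r.sense()['wrist_torque'])"
```

```text
time: 21.1
tool_pos: [503.8, 74.5, 59.2]
tcp_rot: [180.0, 0.0, -8.6]
ft_force: [-2.7, -1.3, 5.7]
finger_gap: 34.8
time: 21.4
tool_pos: [503.8, 74.5, 59.2]
tcp_rot: [180.0, 0.0, -14.7]
ft_force: [-3.0, -0.5, 4.5]
finger_gap: 34.8
[-0.10497114  0.56545851 -0.0595394 ]
time: 21.6
tool_pos: [503.8, 74.5, 59.2]
tcp_rot: [180.0, 0.0, -18.7]
ft_force: [-3.8, -0.2, 5.0]
finger_gap: 34.6
[-0.03812415  0.59634441 -0.04747606]
time: 21.8
tool_pos: [503.8, 74.5, 59.2]
tcp_rot: [180.0, 0.0, -22.7]
ft_force: [-3.8, -0.9, 4.6]
finger_gap: 34.5
[-0.08550496  0.61385695 -0.01331822]
```

Total so far is about 60°, still free. I'll carry on in small steps.

```bash
T='from h import *
s=r.sense();print("torque z",s["wrist_torque"][2],"yaw",s["tcp_rot"][2])'; python3 -m pendant '[[0.2,0,0,0,4],[0.2,0,0,0,0]]' >/dev/null; python3 -c "$T"; python3 -m pendant '[[0.2,0,0,0,4],[0.2,0,0,0,0]]'>/dev/null; python3 -c "$T"; python3 -m pendant '[[0.2,0,0,0,4],[0.2,0,0,0,0]]'>/dev/null; python3 -c "$T"
```

```text
torque z 1.3645780087156834 yaw -26.58189215520789
torque z -0.026200055016131162 yaw -30.605532060915902
torque z -0.05547265534928819 yaw -34.55508960185016
```

```bash
cat > line.py <<'E'
from h import *
s=r.sense(); print(s["tool_pos"].round(1),s["tcp_rot"].round(2),"gap",s["finger_gap"].round(1),"tq",s["wrist_torque"].round(3),"F",s["ft_force"].round(1))
p,d,P,C=cloud("wrist")
H,S,V=cv2.split(cv2.cvtColor(p,cv2.COLOR_BGR2HSV)); X,Y,z=P[...,0],P[...,1],P[...,2]
k=(np.hypot(X-504.1,Y-74.4)<18)&(z>67)&(z<77); w=P[k&(S<110)&(V>130)]; print(len(w),"line", np.degrees(np.arctan2(*(w.mean(0)[:2]-[504.1,74.4])[::-1])).round(1))
c=np.array([504.1,74.4,72.]); u,v=proj(c,C)[0].astype(int); u0,v0=max(u-110,0),max(v-100,0)
import sys; cv2.imwrite(sys.argv[1],cv2.resize(p[v0:v0+200,u0:u0+220],None,fx=3,fy=3))
E
python3 line.py pics/l1.png; python3 -m pendant '[[0.2,0,0,0,4],[0.2,0,0,0,0]]'; python3 line.py pics/l2.png
```

```text
time: 22.6
tool_pos: [504.0, 74.6, 59.1]
tcp_rot: [-180.0, 0.0, -38.6]
ft_force: [-3.1, 0.2, 5.4]
finger_gap: 34.9Traceback (most recent call last):
  File "line.py", line 2, in <module>
    s=r.sense(); print(s["tool_pos"].round(1),s["tcp_rot"].round(2),"gap",s["finger_gap"].round(1),"tq",s["wrist_torque"].round(3),"F",s["ft_force"].round(1))
                                                                          ^^^^^^^^^^^^^^^^^^^^^
AttributeError: 'float' object has no attribute 'round'
Traceback (most recent call last):
  File "line.py", line 2, in <module>
    s=r.sense(); print(s["tool_pos"].round(1),s["tcp_rot"].round(2),"gap",s["finger_gap"].round(1),"tq",s["wrist_torque"].round(3),"F",s["ft_force"].round(1))
                                                                          ^^^^^^^^^^^^^^^^^^^^^
AttributeError: 'float' object has no attribute 'round'
```

```bash
sed -i 's/s\["finger_gap"\].round(1)/s["finger_gap"]/' line.py; python3 line.py pics/l1.png; python3 -m pendant '[[0.2,0,0,0,4],[0.2,0,0,0,0]]'>/dev/null; python3 line.py pics/l2.png
```

```text
[504.   74.6  59.1] [-1.7999e+02  1.0000e-02 -3.8550e+01] gap 34.90124824602518 tq [ 0.146  0.488 -0.051] F [-3.1  0.2  5.4]
213 line -121.3
[504.   74.6  59.1] [-180.      0.    -42.52] gap 34.919635475482934 tq [0.091 0.445 0.312] F [-3.3  0.8  4.8]
208 line -126.5
```

```bash
python3 -m pendant '[[0.2,0,0,0,3],[0.2,0,0,0,0]]' 110 >/dev/null; python3 line.py pics/l3.png; python3 -m pendant '[[0.2,0,0,0,3],[0.2,0,0,0,0]]'>/dev/null; python3 line.py pics/l4.png; python3 -m pendant '[[0.2,0,0,0,3],[0.2,0,0,0,0]]'>/dev/null; python3 line.py pics/l5.png
```

```text
[504.   74.6  59.3] [ 1.7999e+02 -2.0000e-02 -4.5370e+01] gap 33.8618911040593 tq [0.044 0.619 1.665] F [-3.7 -0.1  6.6]
225 line -129.4
[505.4  76.1  59.7] [-179.75   -0.    -48.5 ] gap 33.09484933568596 tq [ 1.469 -0.261 -0.029] F [4.  7.4 2. ]
231 line -128.1
[505.5  76.   59.8] [-1.7976e+02 -2.0000e-02 -5.1430e+01] gap 32.964100308868204 tq [ 1.411 -0.25   0.945] F [3.2 7.  2.2]
223 line -130.6
```

```bash
cat >> line.py <<'E'
w2=w[:,:2]; m=w2.mean(0); u,sv,vt=np.linalg.svd(w2-m); dr=vt[0]*np.sign(vt[0]@(m-[504.1,74.4])); print("PCA dir",np.degrees(np.arctan2(dr[1],dr[0])).round(1),"centroid r",np.hypot(*(m-[504.1,74.4])).round(1),sv[:2].round(1))
q=P[k]; print("knob",cv2.minEnclosingCircle(q[:,:2].astype(np.float32)))
E
python3 -m pendant '[[0.7,0,0,0,0],[0.7,0,0,0,0],[0.7,0,0,0,0],[0.7,0,0,0,-7],[0.7,0,0,0,-7],[0.7,0,0,0,-7],[0.7,0,0,0,-7],[0.7,0,0,0,-7],[0.7,0,0,0,-7],[0.7,0,0,0,0]]'; python3 line.py pics/l6.png
```

```text
time: 24.65
tool_pos: [503.9, 74.3, 58.7]
tcp_rot: [180.0, 0.0, -9.4]
ft_force: [0.3, 0.1, 0.8]
finger_gap: 59.8
[503.9  74.3  58.7] [ 1.7999e+02  1.0000e-02 -9.3500e+00] gap 59.80288202883771 tq [-0.031 -0.012 -0.035] F [0.3 0.1 0.8]
222 line -116.6
PCA dir -173.6 centroid r 10.4 [70.7 64.4]
knob ((504.09881591796875, 74.39742279052734), 17.994874954223633)
```

View pics/l6.png

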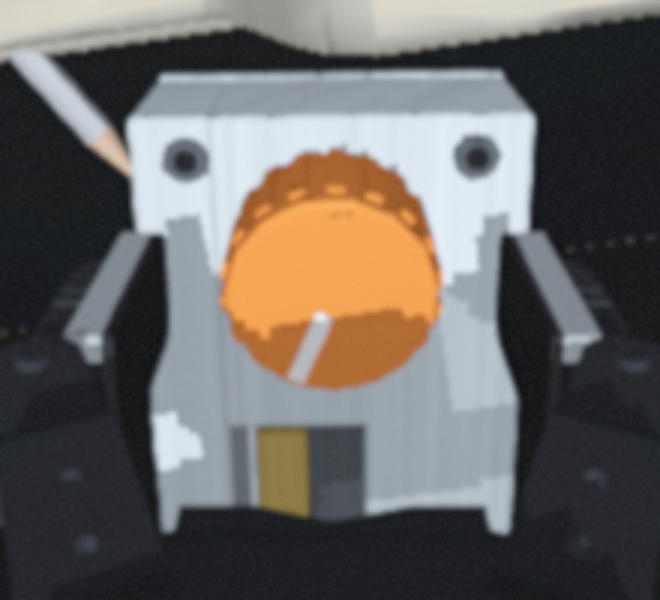

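Run:
```python
from h import *
s=r.sense(); Mt=R.from_euler("xyz",s["tcp_rot"],degrees=True).as_matrix(); C=cam("wrist"); K=C[0]
rel_e=Mt.T@(C[1]-s["tool_pos"]); rel_M=Mt.T@C[2]
def ang(p,e,M,name):
    H,S,V=cv2.split(cv2.cvtColor(p,cv2.COLOR_BGR2HSV)); v,u=np.indices(H.shape)
    ray=np.stack([(u-K[0,2])/K[0,0],(v-K[1,2])/K[1,1],np.ones_like(u,float)],-1)@M.T; L=(72-e[2])/ray[...,2]; X=e[0]+L*ray[...,0];Y=e[1]+L*ray[...,1]
    m=(np.hypot(X-504.1,Y-74.4)<16)&(S<60)&(V>100); w=np.stack([X[m],Y[m]],1); c=w.mean(0); sv,vt=np.linalg.svd(w-c,full_matrices=False)[1:]; d=vt[0]; d=d*np.sign(d@(c-[504.1,74.4]))
    print(name,m.sum(),c.round(1),sv.round(1),"dir",np.degrees(np.arctan2(d[1],d[0])).round(1),"radial",np.degrees(np.arctan2(*(c-[504.1,74.4])[::-1])).round(1))
p,_=optics.snapshot("wrist"); ang(p,C[1],C[2],"now")
for n,t,rot in(("w4",[484.14,-53.0,140.6],[180,0.07,-8.45]),("w3",[487.92,-35.84,142.35],[180,-.09,-8.49]),("w7",[504.57,75.19,59.87],[180,-.02,-8.28])):
    M=R.from_euler("xyz",rot,degrees=True).as_matrix(); ang(cv2.imread(f"pics/{n}.png"),np.array(t)+M@rel_e,M@rel_M,n)
```

```text
now 141 [499.   66.6] [45.4 11.3] dir -121.4 radial -123.3
w4 111 [508.3  66. ] [40.7 10.3] dir -63.2 radial -63.4
w3 100 [508.4  66. ] [37.7  9.7] dir -63.3 radial -63.1
w7 136 [501.   65.8] [45.3 10.7] dir -107.7 radial -109.5
```

Measured with one consistent method, the white line went from -63° to -108° to -122°. That is 59°, or 1.03 rad, inside the stated 0.9–1.4, and the torque spiked and slipped at the end. I'll grip once more to confirm it is at the stop.

```bash
T='from h import *
s=r.sense();print("tq",s["wrist_torque"].round(3),"yaw",s["tcp_rot"][2].round(2),"F",s["ft_force"].round(1))'; python3 -m pendant '[[0.2,0,0,0,0],[0.2,0,0,0,0],[0.2,0,0,0,0],[0.2,0,0,0,0],[0.2,0,0,0,0]]' 80; python3 -c "$T"; python3 -m pendant '[[0.2,0,0,0,1.5],[0.2,0,0,0,0]]' >/dev/null; python3 -c "$T"; python3 -m pendant '[[0.2,0,0,0,1.5],[0.2,0,0,0,0]]'>/dev/null; python3 -c "$T"; python3 -m pendant '[[0.2,0,0,0,1.5],[0.2,0,0,0,0]]'>/dev/null; python3 -c "$T"
```

```text
time: 25.25
tool_pos: [503.9, 74.5, 59.4]
tcp_rot: [180.0, 0.0, -9.5]
ft_force: [-3.0, -0.3, 6.9]
finger_gap: 34.6
tq [-0.053  0.65  -0.027] yaw -9.53 F [-3.  -0.3  6.9]
tq [-0.051  0.721 -0.083] yaw -11.08 F [-3.9 -0.7  6.6]
tq [-0.003  0.704  0.658] yaw -12.53 F [-3.8 -0.3  6.6]
tq [-0.094  0.691  1.325] yaw -13.97 F [-3.7 -0.6  6.3]
```

It was about 1.5° short after the slip. It now stands firmly against the stop at 1.3 N m. I'll release it as it is and lift off.

```bash
python3 -m pendant '[[0.7,0,0,0,0],[0.7,0,0,0,0],[0.7,0,0,0,0],[0.7,0,0,-10,0],[0.7,0,0,-30,0],[0.7,0,0,-30,0],[0.7,0,0,-30,0],[0.7,0,20,0,0],[0.7,0,35,0,0],[0.7,0,35,0,0]]';  python3 -m pendant '[[0.7,0,35,-20,0],[0.7,0,35,-20,0],[0.7,0,0,-20,0],[0.7,0,0,0,0],[0.7,0,0,0,0]]'
python3 - <<'E'
from h import *
s=r.sense(); print(s["tool_pos"],s["ft_force"])
p,d,P,C=cloud("wrist"); e,M=C[1],C[2];K=C[0]
H,S,V=cv2.split(cv2.cvtColor(p,cv2.COLOR_BGR2HSV)); v,u=np.indices(H.shape)
ray=np.stack([(u-K[0,2])/K[0,0],(v-K[1,2])/K[1,1],np.ones_like(u,float)],-1)@M.T; L=(72-e[2])/ray[...,2]; X=e[0]+L*ray[...,0];Y=e[1]+L*ray[...,1]
m=(np.hypot(X-504.1,Y-74.4)<16)&(S<60)&(V>100); w=np.stack([X[m],Y[m]],1); c=w.mean(0); d_=np.linalg.svd(w-c,full_matrices=False)[2][0]; d_=d_*np.sign(d_@(c-[504.1,74.4])); print("line",m.sum(),np.degrees(np.arctan2(d_[1],d_[0])),np.degrees(np.arctan2(*(c-[504.1,74.4])[::-1])))
b=(H>100)&(H<130)&(S>120)&(np.hypot(P[...,0]-485,P[...,1]+53)<25)&(P[...,2]>84); q=P[b]; print("pin top",len(q),np.median(q[:,2]),cv2.minEnclosingCircle(q[:,:2].astype(np.float32)))
side,ds=optics.snapshot("side"); a=cv2.resize(p,(640,400))[:, 150:480]; g=cv2.resize(side[60:310,190:400],None,fx=1.6,fy=1.6)
cv2.imwrite("pics/fin.png",np.hstack([a,g]))
for n,q in(("wrist","pin"),("side","tube_red"),("side","tube_green"),("side","black_cap_bottle"),("side","white_cap_bottle")): print(q,[(x["at"],x["score"]) for x in optics.search_frame(n,q)][:2])
E
```

```text
time: 26.85
tool_pos: [482.4, -13.4, 160.1]
tcp_rot: [-180.0, -0.1, -13.9]
ft_force: [1.1, -0.9, -0.1]
finger_gap: 59.6
time: 27.35
tool_pos: [465.8, -80.8, 219.4]
tcp_rot: [-180.0, -0.1, -14.0]
ft_force: [-0.1, 0.2, 0.6]
finger_gap: 59.5
[465.7560879  -80.78545772 219.41608279] [-0.09018081  0.20948338  0.56220371]
line 62 -119.90933424053783 -122.07487091853827
pin top 300 87.27038933074388 ((484.72967529296875, -55.238243103027344), 11.923998832702637)
pin [([485.0, -53.7, 88.2], 0.89), ([569.5, -388.3, 68.0], 0.83)]
tube_red [([490.3, -273.2, 76.0], 0.71)]
tube_green []
black_cap_bottle [([696.3, -180.9, 55.8], 0.84), ([464.6, -350.8, 43.5], 0.21)]
white_cap_bottle [([700.8, -81.2, 39.7], 0.69)]
```

View pics/fin.png

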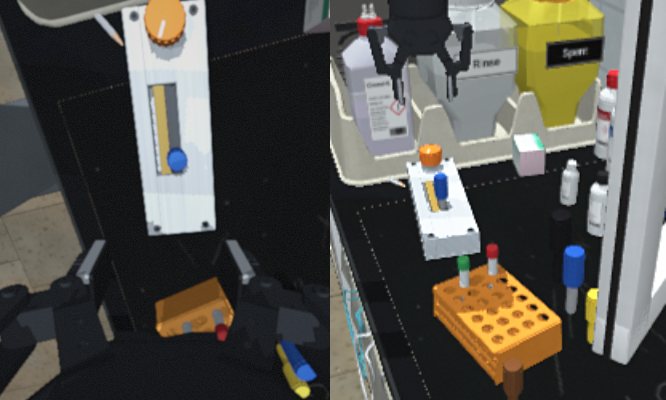

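```bash
python3 -c "
from bench import hand_in
print(hand_in())"
```

```text
the job is handed in; nothing more can be done
None
```

The pin is seated upright in the hidden hole, the clamp knob is turned to its stop, and the job is handed in at about 27.5 s of the 61 s.

**Pin:** I lifted the small blue-headed pin out of the rack and slid its tip along the groove. It dropped in at base y ≈ -27 mm, where the hole had already shown in the depth image. It bottomed 22 mm below the groove floor, which is the full depth. After release its head top measured about 87–88 mm, against 88 mm expected.

**Knob:** I turned it clockwise in two strokes, because the tray divider stands right behind it. The white line moved about 59° (1.03 rad, within the stated 0.9–1.4). The fingers slipped on the knob at the stop, so I gripped it again: after about 1.5° of slack the torque rose steadily to 1.3 N m, and I released it there.

**Last checks:**
- The final view shows the pin upright, both tubes in the rack, both bottles standing and the gripper clear with no force on it.
- The final line angle read -120° to -122°, against about -124° expected at the stop. The line fit itself scatters by about 2°, so I can't rule out the knob having moved back 1–2° on release.
- The network missed the green tube in the last side picture, but it shows plainly there in its place.

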